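# Push a printed gearbox housing into the bench fixture and close its jaw

### The job

Set the printed gearbox housing up in the bench fixture by pushing only: slide it back until its long side lies flush along the fence, and push the sliding jaw in until the housing sits snugly, without gaps, between the jaw and the fixed stop. Do it with the fingertips or the outside of the fingers: do not take the housing or the jaw between the fingers, do not lift or tip the housing, leave the other things on the desk where they are, and finish clear of everything.

Things in the scene. Friction and masses are not known exactly. Their poses are not given: they have to be found in the camera images.
- fixture: Aluminium L-shaped fixture fixed to the desk. Origin: on the desk, in the inner corner of fence and fixed stop. x points away from the robot, square to the fence, z up. Fence: front face x = 0, 12 mm thick, 40 mm high, y = +20 to -380 mm, low foot behind it to x = 45 mm. Fixed stop: inner face y = 0, 20 mm thick, 40 mm high, sticks out to x = -65 mm. The housing belongs at x < 0, y < 0.
- jaw (a joint): Travel q (m) of the dark steel jaw along the fence towards the fixed stop (fixture +y). Its inner face is the plane y = -0.280 + q of the fixture frame, its outer face y = -0.300 + q; end stops at 0 and 0.23. It slides with about 1.5 N of friction and stays where it is left. With the housing snug between jaw and stop it reads 0.190.
- jaw_mid (a point): Centre of the jaw's arm, a 20 mm thick (y) upright bar in front of the fence, from x = -2 to -65 mm of the fixture frame and 3 to 52 mm above the desk; this point is at x = -33.5 mm, 27.5 mm up, 10 mm from the inner and outer faces. Axes as the fixture's. A 50 mm long carriage, 52 mm high, rides over the fence behind it.
- housing: Printed grey plastic gearbox housing, a closed block 70 mm (its x) by 90 mm (its y, the long side) by 45 mm high, round bearing mark on its flat top, 0.2 to 0.4 kg. Loose, askew by up to 0.45 rad in front of the fence. Origin: centre of its underside; z up. In place, its origin is at x = -35, y = -45 mm of the fixture frame, its y axis along the fence.
- gear: Bystander: flat printed gear, 66 mm across, 14 mm high; origin centre of underside.
- bracket: Bystander: small printed angle bracket, 45 x 25 mm, 30 mm high; origin centre of underside.
- rook: Bystander: printed white chess rook, 54 mm across, 90 mm high; origin centre of underside.
- vase: Bystander: printed green closed vase, 64 mm across, 100 mm high; origin centre of underside.
- spool: Bystander: filament spool lying flat, 150 mm across, 58 mm high; origin centre of underside.
- bottle: Bystander: white bottle to the left of the fixture, 48 mm across, 120 mm high; origin centre of underside.
- screwdriver: Bystander: screwdriver lying behind the fixture along y; its x axis runs along it.
There are look-alikes about, which are no part of the job. Leave any blue look-alike of the housing alone.

How it is judged (in metres and radians):
At the end, for the whole second after the job is handed in: The housing stands flat on the desk at rest, its long side within 3 mm of the fence and square to it within 0.04 rad (2.3 degrees), its end within 3 mm of the fixed stop, and the jaw closed to 0.186 m or more (4 mm or less of play in all) (x of housing in the frame of fixture between -0.038 and -0.031 m and y of housing in the frame of fixture between -0.048 and -0.041 m and angle between the y axis of housing and the y axis of fixture, either way round below 0.04 rad and value of joint jaw above 0.186 m and height (world z) of housing below 0.004 m and angle between housing's own z axis and vertical below 0.04 rad and linear speed of housing below 0.01 m/s and velocity of joint jaw between -0.01 and 0.01 m/s); the robot touches nothing.
It fails at once if the housing is lifted off the desk (10 mm) or tipped (0.2 rad) (height (world z) of housing above 0.01 m or angle between housing's own z axis and vertical above 0.2 rad).
It fails at once if the housing is taken between the fingers (grasp point inside its outline) (x of the grasp point in the frame of housing between -0.031 and 0.031 m and y of the grasp point in the frame of housing between -0.041 and 0.041 m and z of the grasp point in the frame of housing between -0.01 and 0.05 m).
It fails at once if the jaw is taken between the fingers (grasp point inside its arm) (x of the grasp point in the frame of jaw_mid between -0.029 and 0.029 m and y of the grasp point in the frame of jaw_mid between -0.007 and 0.007 m and z of the grasp point in the frame of jaw_mid between -0.03 and 0.03 m).
It fails at once if a bystander is moved by more than 20 mm (distance of any of gear, bracket, rook, vase, spool, bottle, screwdriver from where it was at the start of the episode above 0.02 m).
It also fails if it takes over 54 s, if anything falls off the work surface, if the arm or the gripper's body presses on something with over 40 N, if the wrist force passes 120 N, or if a joint passes its speed limit or range.

### The arm

A 6-joint arm with a two-finger parallel gripper is mounted at the origin on the work surface. World frame = base frame: x ahead of the robot, y to its left, z up, the work surface at z = 0. Lengths are in m, angles in degrees, forces in N, time in s.
With the tool pointing down it reaches from about 0.325 to 0.775 m from the base axis. Payload 5.5 kg.
Tool frame: the origin (TCP) lies at the centre of the arm's flange, where the gripper is bolted on; the fingertips stand 182 mm ahead of it and the grasp point (between the pads) lies 163 mm ahead of it; z points along the fingers, y is the line along which they close (so a half turn about z gives the same grasp; the last joint's range is limited). The gripper opens to 88 mm and grips with 3 to 60 N. Pads are 20 mm wide; open, the fingers measure 115 mm over their backs; the gripper's body (75 mm by 178 mm) begins 61 mm behind the grasp point.
Start: joints at [68.486, 5.22, 70.514, -0, 104.267, -3.249], TCP at [0.188, 0.57, 0.405] pointing down, gripper open.
Joint ranges: [-164.24, 164.24], [-49.07, 125.15], [9.68, 141.18], [-86.29, 266.29], [3.28, 154.24], [-151.56, 151.56]. Speed limits (degrees/s): [147.25, 147.25, 172.46, 180, 180, 180].

### API

Orientations are given as [roll, pitch, yaw] about the fixed x, y, z axes, in that order (R = Rz(yaw) Ry(pitch) Rx(roll)).
In Python, from station import r gives the robot as it stands. The module is installed in compiled form; this text tells all that it offers. Calls block until the motion is done:
- r.reach(position, orientation): joint-space move of the TCP to a pose.
- r.servo_line(position, rotation=None, speed=0.15): straight line of the TCP; rotation=None keeps the orientation; speed is the mean speed in m/s.
- r.move_joints(angles): joint-space move.
- r.let_go() and r.grab(squeeze=None): open the fingers fully, or close them until they stop; squeeze is the grip in N (None keeps the last).
- r.wait(seconds).
- r.inverse_kinematics(position, orientation): joint angles nearest the present ones, or None.
- r.sense(): the state.
- r.snapshot(name): name is "scene" or "top" or "wrist"; returns a dict with "frame" (420x560x3 uint8, red, green, blue), "fx", "fy", "cx", "cy" (pixels), "R" (3x3) and "t" (3): a world point X has camera coordinates R X + t. Camera axes: x right, y down, z forward; pixel columns grow to the right and rows downward; lengths in m; the calibration is good to about 2 mm. A picture is of the moment at which its call begins. There is no depth.
A pose or a line that the arm cannot do raises r.IKError and nothing moves.
- r.hand_in(): hands the job in; it is judged then, once.
The state is a dict: "clock": time; "joints": joint angles; "joint_vel": joint speeds; "joint_torque": joint torques, N m; "tcp_pos": TCP position; "orientation": TCP orientation; "contact_force": force on the tool from outside, world axes, zero at the start; "torque": the same for the moment, N m; "opening": finger opening in m; "gripper_force": force on a finger pad.
Only numpy, scipy, OpenCV 4.12 (cv2) and the standard library are available. Lean on these libraries where they do the work, as an engineer would, in place of code of your own. Each camera call takes 0.05 s, during which the arm holds its last target. There are 200 camera calls.

## Working session

There is one attempt and no reset: what is moved stays moved. The work goes in short steps, each a Python script; the robot and the scene stay as the last script left them, time stands still between calls to the robot, and variables do not carry over. Pictures are saved under pics/ and viewed, at most 10 in all, crops included, and the job is handed in when it is done.

```bash
mkdir -p pics; ls; python3 - <<'E'
from station import r
import cv2,json,numpy as np
for n in("scene","top"):
    s=r.snapshot(n); cv2.imwrite(f"pics/{n}0.png",s["frame"][:,:,::-1])
    print(n,{k:np.round(s[k],4).tolist() for k in s if k!="frame"})
s=r.sense();print(s)
E
```

```text
pics
scene {'fx': 436.4788, 'fy': 436.4788, 'cx': 273.9264, 'cy': 207.7177, 'R': [[0.8873, 0.4609, -0.0154], [0.3712, -0.7336, -0.5693], [-0.2737, 0.4994, -0.822]], 't': [-0.4969, -0.2012, 1.4187]}
top {'fx': 380.1957, 'fy': 380.1957, 'cx': 277.75, 'cy': 208.2262, 'R': [[-0.0076, -0.9998, 0.0161], [-0.9865, 0.0049, -0.1637], [0.1636, -0.0172, -0.9864]], 't': [-0.0366, 0.5827, 0.84]}
{'clock': 0.1, 'joints': array([ 6.84867673e+01,  5.25851239e+00,  7.05720093e+01,  7.47431539e-04,
        1.04265400e+02, -3.24868106e+00]), 'joint_vel': array([-0.00761355, -0.10983269, -0.07843774,  0.04507336, -0.03045151,
        0.02049746]), 'joint_torque': array([ 1.33296860e-03, -4.47858381e+01, -4.07570779e+01,  6.98686042e-02,
        2.85013189e-02, -9.49932723e-05]), 'tcp_pos': array([0.18806517, 0.56982863, 0.40365191]), 'orientation': array([-1.79904274e+02, -6.15938368e-03,  1.61735627e+02]), 'contact_force': array([ 0.49270472, -0.03155024, -0.43275111]), 'torque': array([-0.01165141, -0.00213212, -0.01485813]), 'gripper_force': 0.0, 'opening': 0.0877254054053314}
```

View pics/top0.png

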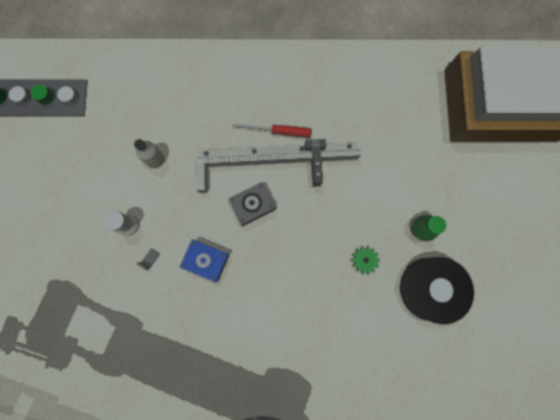

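View pics/scene0.png

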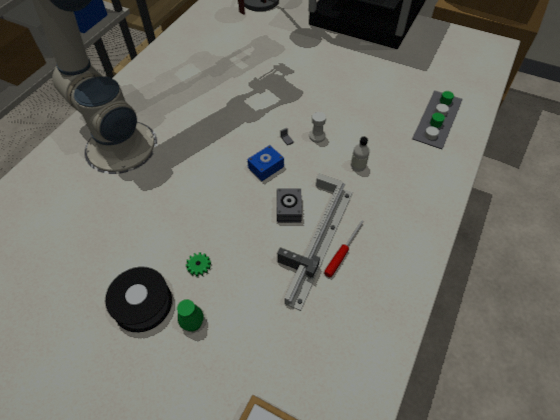

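Top view: the fence runs (200,157)→(358,150), the fixed stop is at (203,175) and the jaw arm at (318,170). There are two housing candidates: the grey block at (253,203) and the blue block at (205,260). The grey one matches the description (grey, in front of the fence, bearing mark on top), and the blue one is the look-alike to leave alone. I'll confirm that in a crop.

```bash
cat > h.py <<'E'
import numpy as np,cv2
def ray(s,u,v,z):
    R,t=np.array(s["R"]),np.array(s["t"]); c=-R.T@t
    d=R.T@np.array([(u-s["cx"])/s["fx"],(v-s["cy"])/s["fy"],1]); return (c+d*(z-c[2])/d[2])[:2]
def proj(s,X):
    p=np.array(s["R"])@np.array(X)+np.array(s["t"]); return s["fx"]*p[0]/p[2]+s["cx"],s["fy"]*p[1]/p[2]+s["cy"]
E
python3 - <<'E'
from station import r
from h import *
s=r.snapshot("top");f=s["frame"]
c=f[125:235,190:370,::-1]
cv2.imwrite("pics/crop1.png",cv2.resize(c,None,fx=4.4,fy=4.4,interpolation=cv2.INTER_CUBIC))
g=f[180:228,225:280].mean(2).astype(int)
print(g[::3,::3])
for n,u,v,z in[("blue",205,260,.045),("rook",115,220,.09),("bracket",149,259,.02),("bottle",141,145,.12),("bottlebase",152,155,0),("gear",365,260,.014),("sd",272,130,.01),("house",252,203,.045),("cornL",200,157,.04),("fenceR",358,150,.04)]: print(n,ray(s,u,v,z).round(3))
E
```

```text
[[152 151 150 151 150 150 151 150 151 151 152 152 148 150 149 150 150 148
  150]
 [151 151 151 151 151 152 151 151 152 151 145 120  93 101 135 149 151 151
  151]
 [150 152 151 151 151 153 151 151 146 122  95  87  77  89 110 150 150 151
  150]
 [151 151 151 152 151 151 145 118  96  89  89  89  89  90  96 134 150 151
  150]
 [152 151 151 152 146 119  92  89  79  77  83  89  90  90  90 106 150 151
  150]
 [151 150 145 119  91  90  83  58  70  82  61  64  89  90  89  92 142 152
  149]
 [151 131  86  86  90  89  61  98 134 133 129  66  74  90  89  87 109 149
  151]
 [149 129  88  87  90  88  56 131  95  56 124 104  61  91  89  90  92 126
  151]
 [151 138 103  91  90  87  54 126 108  76 129  95  62  90  90  82  85 111
  151]
 [152 149 125  91  90  91  64  85 129 136 121  58  80  91  90  83  79 105
  149]
 [148 149 138  99  91  91  88  59  56  62  54  71  91  91  82  63  78 138
  151]
 [150 149 144 122  89  91  91  90  84  82  87  91  84  63  78 123 139 143
  151]
 [150 149 150 139  97  91  91  91  91  90  82  62  78 118 139 141 144 145
  151]
 [151 150 148 145 120  88  79  90  82  62  78 122 138 139 141 144 149 150
  150]
 [150 149 149 148 138  94  79  62  78 120 140 139 139 142 150 149 150 149
  149]
 [149 151 149 149 145 119  80 122 140 141 143 145 149 150 150 150 149 148
  151]]
blue [0.464 0.127]
rook [0.551 0.319]
bracket [0.468 0.262]
bottle [0.713 0.26 ]
bottlebase [0.728 0.274]
gear [ 0.462 -0.248]
sd [ 0.789 -0.028]
house [0.596 0.02 ]
cornL [0.71  0.146]
fenceR [ 0.726 -0.236]
```

View pics/crop1.png

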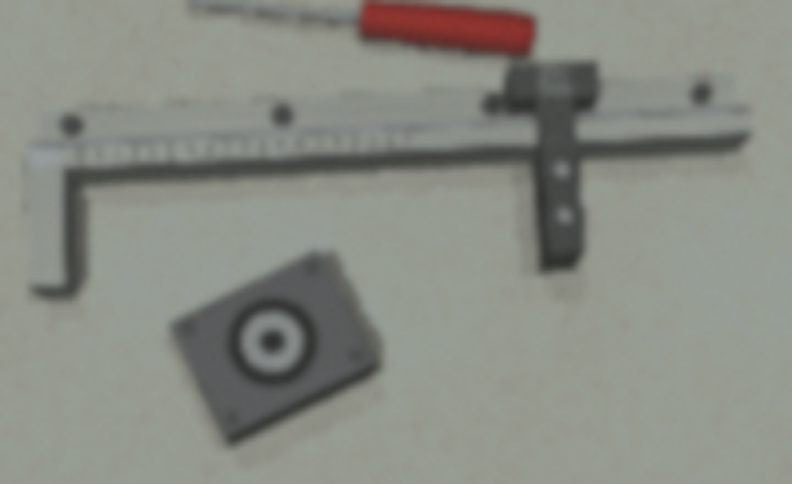

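The crop confirms it: the grey block, top centre at crop (272,340), has the bearing mark. Its long far side, (173,326)→(320,250), is askew by about 27°. The fence's front top edge runs (75,172)→(745,138), and the jaw arm is at crop x 538–580. Next I'll compute poses.

```bash
cat >> h.py <<'E'
def fix(s):
    P=lambda u,v,z=.04: ray(s,190+u/4.4,125+v/4.4,z)
    a,b=P(85,171.5),P(740,138)
    ey=(a-b)/np.linalg.norm(a-b); ex=np.array([ey[1],-ey[0]])
    c=P(68,230); o=a+ey*np.dot(c-a,ey)
    return P,o,ex,ey
E
python3 - <<'E'
from station import r
from h import *
s=r.snapshot("top");f=s["frame"]
P,o,ex,ey=fix(s); yaw=np.degrees(np.arctan2(ex[1],ex[0]))
print("o",o,"yaw",yaw)
F=lambda p:np.array([(p-o)@ex,(p-o)@ey]).round(4)
print("fence end",F(P(747,138)),"stop tip",F(P(68,290)),"jaw in/out top",F(P(539,200,.052)),F(P(580,200,.052)))
# housing: top face by gray-level, low saturation, 84-95 plus mark
big=cv2.resize(f[178:232,222:284],None,fx=8,fy=8,interpolation=cv2.INTER_CUBIC).mean(2)
m=(big<115).astype(np.uint8); cs,_=cv2.findContours(m,cv2.RETR_EXTERNAL,cv2.CHAIN_APPROX_NONE)
c=max(cs,key=cv2.contourArea); q=cv2.boxPoints(cv2.minAreaRect(c))
for p in q: print(p, F(ray(s,222+(p[0]+.5)/8-.5,178+(p[1]+.5)/8-.5,.045)))
cc=[P(173,326,.045),P(320,250,.045),P(378,356,.045),P(230,432,.045)]
for p in cc: print("corner",F(p))
print("mark",F(P(272,340,.045)), "rook",F(ray(s,117,221,.09)),"bottle",F(ray(s,152,155,0)))
E
```

```text
o [0.69174257 0.13299217] yaw 2.869064777069302
fence end [-2.000e-04 -3.735e-01] stop tip [-0.0655  0.0009] jaw in/out top [-0.0323 -0.2549] [-0.0335 -0.277 ]
[ 44.26481 167.6798 ] [-0.0876 -0.0501]
[346.20233   17.501465] [-0.0471 -0.141 ]
[460.00983 246.31447] [-0.1177 -0.1707]
[158.0723 396.4928] [-0.157  -0.0806]
corner [-0.0892 -0.0552]
corner [-0.0519 -0.1357]
corner [-0.1115 -0.1636]
corner [-0.1479 -0.0832]
mark [-0.0997 -0.1076] rook [-0.1336  0.188 ] bottle [0.0428 0.1386]
```

```bash
cat >> h.py <<'E'
O=np.array([0.6917,0.1330]); YAW=2.87
EX=np.array([np.cos(np.radians(YAW)),np.sin(np.radians(YAW))]); EY=np.array([-EX[1],EX[0]])
OR=[180,0,YAW+180]
def W(x,y,tip=.012): return [*(O+EX*x+EY*y),tip+.182]
def pics(r,name):
    s=r.snapshot("top"); c=s["frame"][125:235,190:370,::-1]
    cv2.imwrite(f"pics/{name}.png",cv2.resize(c,None,fx=4.4,fy=4.4,interpolation=cv2.INTER_CUBIC)); return s
def push(r,p0,p1,step=.004,speed=.05,fmax=12,tip=.012):
    """line in fixture frame until the force against the motion exceeds fmax"""
    p0,p1=map(np.array,(p0,p1)); L=np.linalg.norm(p1-p0); d=(p1-p0)/L; D=EX*d[0]+EY*d[1]
    b=r.sense()["contact_force"][:2]@D; n=int(np.ceil(L/step)); out=[]
    for i in range(1,n+1):
        p=p0+(p1-p0)*i/n; r.servo_line(W(*p,tip),speed=speed)
        s=r.sense(); fo=-(s["contact_force"][:2]@D-b); out.append(round(float(fo),1))
        if fo>fmax: break
    a=s["tcp_pos"][:2]-O
    print("end cmd",p.round(4),"actual",(a@EX).round(4),(a@EY).round(4),"clock",s["clock"],out); return p
E
python3 - <<'E'
from station import r
from h import *
r.grab(10)
r.reach(W(-.19,-.10,.15),OR); r.servo_line(W(-.19,-.10),speed=.15)
print(r.sense()["clock"],r.sense()["contact_force"])
p=push(r,[-.19,-.10],[-.095,-.10],step=.006,speed=.06)
pics(r,"a1")
E
```

```text
4.8833 [-0.82331411  0.04205506  0.36003692]
end cmd [-0.095 -0.1  ] actual -0.0947 -0.1001 clock 8.8833 [-0.8, 0.4, -0.8, -0.5, -1.7, -1.3, -0.1, -0.9, -1.2, -1.0, -1.5, -0.7, -1.7, -0.2, -0.8, -0.9]
```

View pics/a1.png

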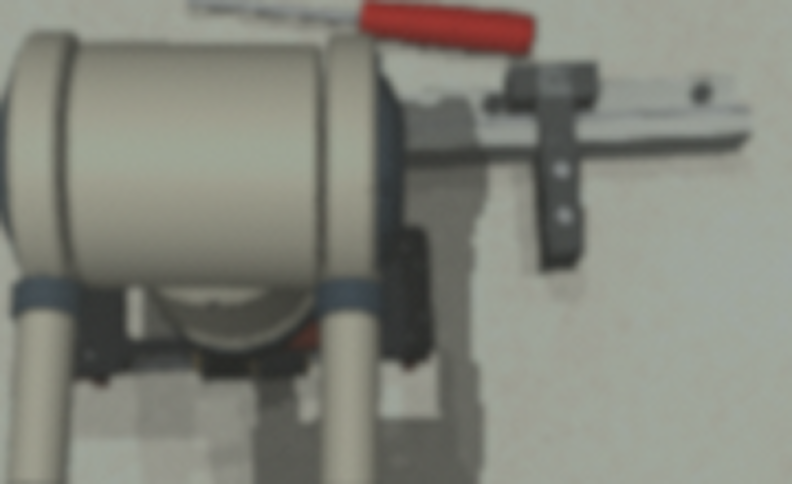

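The arm hides the housing in the top view, so I'll keep pressing with force feedback, then back off and look.

```bash
python3 - <<'E'
from station import r
from h import *
p=push(r,[-.095,-.10],[-.076,-.10],step=.0025,speed=.04,fmax=8)
s=r.snapshot("scene"); cv2.imwrite("pics/s1.png",cv2.resize(s["frame"][150:320,220:400,::-1],None,fx=3.5,fy=3.5,interpolation=cv2.INTER_CUBIC))
E
```

```text
end cmd [-0.076 -0.1  ] actual -0.0774 -0.1003 clock 10.9333 [-0.3, 0.3, -0.0, 0.2, 0.2, -1.2, 3.9, 13.1]
```

View pics/s1.png

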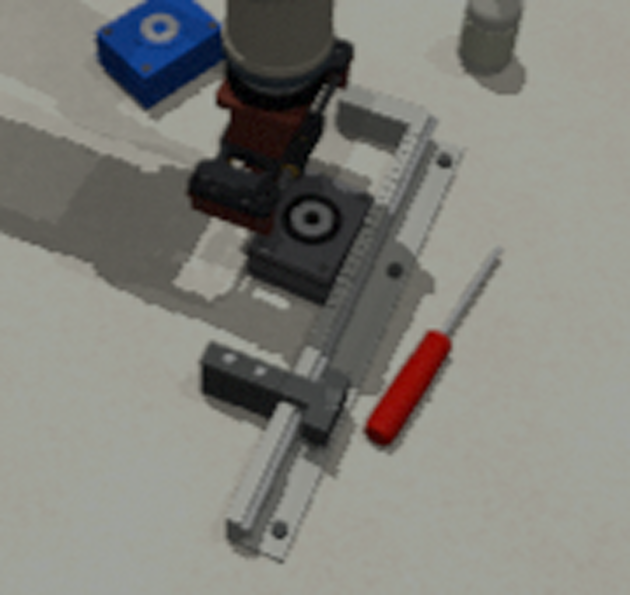

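The scene view shows the housing (crop (315,235)) flush along the fence, between the stop (385,120) and the jaw (260,375). Next I push the jaw.

```bash
python3 - <<'E'
from station import r
from h import *
r.servo_line(W(-.12,-.10),speed=.15); r.servo_line(W(-.12,-.10,.11),speed=.2)
r.reach(W(-.035,-.325,.11),OR); r.servo_line(W(-.035,-.325,.015),speed=.15)
print(r.sense()["clock"])
p=push(r,[-.035,-.325],[-.035,-.140],step=.01,speed=.07,fmax=15,tip=.015)
p=push(r,p,[-.035,-.117],step=.002,speed=.03,fmax=12,tip=.015)
E
```

```text
13.8
end cmd [-0.035 -0.14 ] actual -0.035 -0.1396 clock 19.3417 [-1.3, 0.0, 0.4, 0.2, -0.5, -0.4, -1.0, -0.6, -0.2, 0.3, -0.1, -0.4, -0.4, 0.2, -0.2, -0.4, -1.1, -0.8, -0.6]
end cmd [-0.035 -0.117] actual -0.035 -0.1175 clock 22.3417 [3.2, 3.4, 3.2, 3.0, 2.5, 3.1, 3.0, 3.2, 3.0, 3.0, 3.7, 6.8]
```

```bash
python3 - <<'E'
from station import r
from h import *
p=push(r,[-.035,-.117],[-.035,-.110],step=.001,speed=.02,fmax=14,tip=.015)
r.servo_line(W(-.035,-.16,.015),speed=.1); r.servo_line(W(-.035,-.16,.11),speed=.2)
# re-press housing onto the fence
r.servo_line(W(-.13,-.05,.11),speed=.2); r.servo_line(W(-.13,-.05),speed=.15)
r.servo_line(W(-.09,-.05),speed=.1)
p=push(r,[-.09,-.05],[-.072,-.05],step=.002,speed=.03,fmax=10)
r.servo_line(W(-.13,-.05),speed=.15); r.servo_line(W(-.13,-.05,.12),speed=.2)
r.reach(W(-.20,-.32,.2),OR)
pics(r,"a2"); print(r.sense()["clock"])
E
```

```text
end cmd [-0.035  -0.1109] actual -0.035 -0.1159 clock 24.0917 [1.6, 4.1, 6.8, 7.8, 11.4, 13.0, 15.9]
end cmd [-0.074 -0.05 ] actual -0.0758 -0.0499 clock 29.5833 [-0.3, 0.5, 0.1, 1.1, 5.3, 4.3, 8.7, 18.2]
31.9667
```

View pics/a2.png

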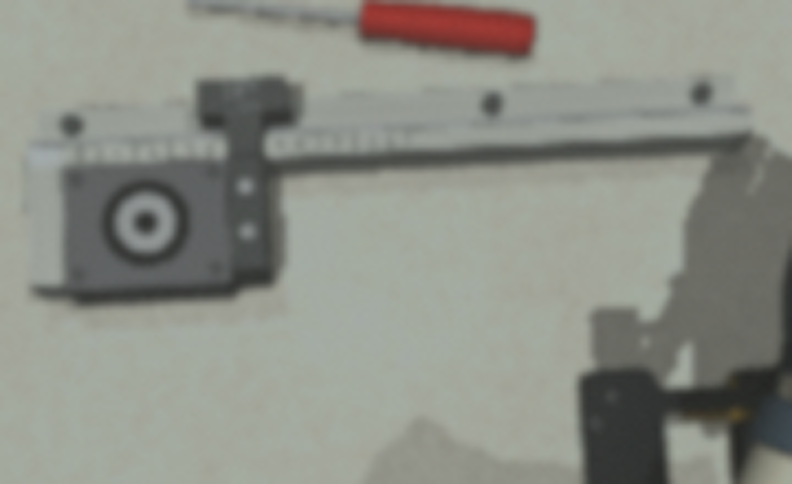

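The top view shows the housing (mark at crop (146,222)) seated against the fence and stop, with the jaw arm (247,205) against its end. I'll press the jaw once more, since pressing the housing could have nudged it, and then check numerically from clear of everything.

```bash
python3 - <<'E'
from station import r
from h import *
r.reach(W(-.035,-.17,.11),OR); r.servo_line(W(-.035,-.17,.015),speed=.15)
r.servo_line(W(-.035,-.13,.015),speed=.1)
p=push(r,[-.035,-.13],[-.035,-.108],step=.002,speed=.04,fmax=15,tip=.015)
r.servo_line(W(-.035,-.17,.015),speed=.12); r.servo_line(W(-.035,-.17,.12),speed=.2)
r.reach(W(-.20,-.32,.2),OR); r.wait(.3)
s=pics(r,"a3"); P,o,ex,ey=fix(s); F=lambda p:np.array([(p-o)@ex,(p-o)@ey]).round(4)
a=cv2.imread("pics/a3.png").astype(int); b=cv2.imread("pics/a2.png").astype(int)
print("mark",F(P(146,222,.045)),"jaw in/out",F(P(231,205,.052)),F(P(272,205,.052)),"change",abs(a-b)[60:310,:300].max())
print(r.sense()["clock"],r.sense()["contact_force"])
E
```

```text
end cmd [-0.035  -0.1117] actual -0.035 -0.1161 clock 36.75 [-0.6, -0.9, -0.9, -0.4, -0.0, -0.8, 3.2, 9.7, 13.4, 17.7]
mark [-0.0314 -0.0428] jaw in/out [-0.0263 -0.0894] [-0.0274 -0.1114] change 20
39.35 [0.2022794  0.50933677 0.33301617]
```

```bash
python3 -c "
from station import r
print(r.hand_in())"
```

```text
the job is handed in; nothing more can be done
None
```

I handed the job in at about 39 s of the 54 s limit. My last picture put the housing flush on the fence and against the fixed stop, with the jaw closed to about 0.19 m and the arm clear; no verdict came back on hand-in.

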